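# Finish dealing the shortbread with the tongs

### The job

Carry on with the interrupted dealing of the shortbread fingers from the board onto the three plates nearest the robot, two of which have their first finger already: with the sprung tongs, never the gripper itself, give one finger at a time to each plate in turn - first the plate that has none, then one more to each of the two others, last one more to the plate that began empty - until the board is empty and every plate has two. Hold the fingers gently, for they crumble, and set them down (do not drop them) flat in the middle of the plate beside its cup, not on one another. Leave the cups undisturbed, and at the end stand the tongs back upright in their caddy.

Things in the scene. Friction and masses are not known exactly. Their poses are not given: they have to be found in the camera images.
- tongs_grip (a point): sprung steel tongs, an upside-down U of two flat arms, standing tips down, 137 mm tall, 75 g. Point midway between the ribbed finger rests (18 x 18 mm, outside of each arm), 46 mm below the top of the bow, 90 mm above the tips' lower edges. Own z: tips to bow; own y: line along which the arms are squeezed. Over the rests: 41 mm free, 32 mm with a 24 mm wide shortbread finger between the tips.
- tongs_tips (a point): point of the tongs midway between the tips, level with their lower edges when free (they swing 1.5 mm lower on closing); axes as tongs_grip. Tips are flat pads 20 mm wide (own x), 20 tall, 3 thick; 55 mm apart inside when free, 38 mm with the rests squeezed to 37 mm, 24 mm at 32 mm.
- tongs_left (a joint): squeeze angle of the arm on own +y, hinged at the bow 36 mm above tongs_grip: 0 free, 0.12 to 0.145 rad with a shortbread finger between the tips, 0.19 at most. Sprung: each arm pushes outwards on what squeezes it with 5 to 6 N when nearly free, 8 to 9 N when on a shortbread finger. While the rests are kept squeezed below 41 mm the tongs stay held; wider, they fall out of the grip.
- tongs_right (a joint): the same for the arm on own -y
- caddy: fixed steel tongs caddy: an upright open pocket, inside 26 mm (own x) x 70 mm (own y), its floor 9 mm and its rim 58 mm above the table, on a 62 x 100 x 6 mm foot; origin: centre of the underside. The tongs stand in it on their tips, own y along the pocket's own y.
- board: fixed light wooden serving board 100 x 185 x 14 mm (own x, y, z) with a short handle stub at its +y end; origin: centre of the underside; the four undealt shortbread fingers lie side by side on it, 44 mm apart along own y, each roughly along own x.
- biscuit_1_mid (a point): hand-cut shortbread finger, 58 mm long (own x), 15 mm high (own z), pale brown with pricked holes on top, 20 to 45 g; the point is its centre, 7.5 mm above its underside. Its width (own y) is cut by eye, 21 to 27 mm, so close the tongs by feel; it crumbles if squeezed or pressed hard: about 20 N at each tip, which takes some 70 N on the finger rests. Starts on the board, undealt.
- biscuit_2_mid (a point): hand-cut shortbread finger, 58 mm long (own x), 15 mm high (own z), pale brown with pricked holes on top, 20 to 45 g; the point is its centre, 7.5 mm above its underside. Its width (own y) is cut by eye, 21 to 27 mm, so close the tongs by feel; it crumbles if squeezed or pressed hard: about 20 N at each tip, which takes some 70 N on the finger rests. Starts on the board, undealt.
- biscuit_3_mid (a point): hand-cut shortbread finger, 58 mm long (own x), 15 mm high (own z), pale brown with pricked holes on top, 20 to 45 g; the point is its centre, 7.5 mm above its underside. Its width (own y) is cut by eye, 21 to 27 mm, so close the tongs by feel; it crumbles if squeezed or pressed hard: about 20 N at each tip, which takes some 70 N on the finger rests. Starts on the board, undealt.
- biscuit_4_mid (a point): hand-cut shortbread finger, 58 mm long (own x), 15 mm high (own z), pale brown with pricked holes on top, 20 to 45 g; the point is its centre, 7.5 mm above its underside. Its width (own y) is cut by eye, 21 to 27 mm, so close the tongs by feel; it crumbles if squeezed or pressed hard: about 20 N at each tip, which takes some 70 N on the finger rests. Starts on the board, undealt.
- dealt_a_mid (a point): hand-cut shortbread finger, 58 mm long (own x), 15 mm high (own z), pale brown with pricked holes on top, 20 to 45 g; the point is its centre, 7.5 mm above its underside. 24 mm wide. Already dealt: starts on plate a, 20 mm from the plate's centre away from the cup and 35 mm to the plate's own +y side, lying along the plate's own x.
- dealt_b_mid (a point): hand-cut shortbread finger, 58 mm long (own x), 15 mm high (own z), pale brown with pricked holes on top, 20 to 45 g; the point is its centre, 7.5 mm above its underside. 24 mm wide. Already dealt: starts on plate b, 20 mm from the plate's centre away from the cup and 35 mm to the plate's own -y side, lying along the plate's own x.
- plate_a: loose round white porcelain plate, 237 mm across, rim 25 mm high; flat middle 140 mm across with its top 7 mm above the table; origin: centre of the underside. Its own x axis points to its espresso cup. Has one shortbread finger (dealt_a) at the start.
- plate_b: loose round white porcelain plate, 237 mm across, rim 25 mm high; flat middle 140 mm across with its top 7 mm above the table; origin: centre of the underside. Its own x axis points to its espresso cup. Has one shortbread finger (dealt_b) at the start.
- plate_c: loose round white porcelain plate, 237 mm across, rim 25 mm high; flat middle 140 mm across with its top 7 mm above the table; origin: centre of the underside. Its own x axis points to its espresso cup. Has no shortbread at the start.
- cup_a: loose white espresso cup with a gold handle, 60 mm across and about 85 mm tall, standing on plate a 50 mm from the plate's centre along the plate's own x; origin: under the cup, 10 mm from the cup's axis towards the handle. To be left standing where it is.
- cup_b: loose white espresso cup with a gold handle, 60 mm across and about 85 mm tall, standing on plate b 50 mm from the plate's centre along the plate's own x; origin: under the cup, 10 mm from the cup's axis towards the handle. To be left standing where it is.
- cup_c: loose white espresso cup with a gold handle, 60 mm across and about 85 mm tall, standing on plate c 50 mm from the plate's centre along the plate's own x; origin: under the cup, 10 mm from the cup's axis towards the handle. To be left standing where it is.
Things that resemble listed ones, but are neither listed nor needed, are in the scene too. Of the things shaped like the part that bears tongs_grip, the bare steel one is meant.

How it is judged:
On the way, in this order (a step that is already met when the one before it is completed fails the run):
1. the plate that had none has its first shortbread finger, let go and flat in its middle (((horizontal distance between biscuit_1_mid and plate_c below 0.075 m and height (world z) of biscuit_1_mid below 0.022 m and angle between biscuit_1_mid's own z axis and vertical below 0.12 rad and contact force between biscuit_1 and tongs below 0.05 N) or (horizontal distance between biscuit_2_mid and plate_c below 0.075 m and height (world z) of biscuit_2_mid below 0.022 m and angle between biscuit_2_mid's own z axis and vertical below 0.12 rad and contact force between biscuit_2 and tongs below 0.05 N) or (horizontal distance between biscuit_3_mid and plate_c below 0.075 m and height (world z) of biscuit_3_mid below 0.022 m and angle between biscuit_3_mid's own z axis and vertical below 0.12 rad and contact force between biscuit_3 and tongs below 0.05 N) or (horizontal distance between biscuit_4_mid and plate_c below 0.075 m and height (world z) of biscuit_4_mid below 0.022 m and angle between biscuit_4_mid's own z axis and vertical below 0.12 rad and contact force between biscuit_4 and tongs below 0.05 N))), for 0.2 s.
2. both other plates have their second finger (((horizontal distance between biscuit_1_mid and plate_a below 0.075 m and height (world z) of biscuit_1_mid below 0.022 m and angle between biscuit_1_mid's own z axis and vertical below 0.12 rad and contact force between biscuit_1 and tongs below 0.05 N) or (horizontal distance between biscuit_2_mid and plate_a below 0.075 m and height (world z) of biscuit_2_mid below 0.022 m and angle between biscuit_2_mid's own z axis and vertical below 0.12 rad and contact force between biscuit_2 and tongs below 0.05 N) or (horizontal distance between biscuit_3_mid and plate_a below 0.075 m and height (world z) of biscuit_3_mid below 0.022 m and angle between biscuit_3_mid's own z axis and vertical below 0.12 rad and contact force between biscuit_3 and tongs below 0.05 N) or (horizontal distance between biscuit_4_mid and plate_a below 0.075 m and height (world z) of biscuit_4_mid below 0.022 m and angle between biscuit_4_mid's own z axis and vertical below 0.12 rad and contact force between biscuit_4 and tongs below 0.05 N)) and ((horizontal distance between biscuit_1_mid and plate_b below 0.075 m and height (world z) of biscuit_1_mid below 0.022 m and angle between biscuit_1_mid's own z axis and vertical below 0.12 rad and contact force between biscuit_1 and tongs below 0.05 N) or (horizontal distance between biscuit_2_mid and plate_b below 0.075 m and height (world z) of biscuit_2_mid below 0.022 m and angle between biscuit_2_mid's own z axis and vertical below 0.12 rad and contact force between biscuit_2 and tongs below 0.05 N) or (horizontal distance between biscuit_3_mid and plate_b below 0.075 m and height (world z) of biscuit_3_mid below 0.022 m and angle between biscuit_3_mid's own z axis and vertical below 0.12 rad and contact force between biscuit_3 and tongs below 0.05 N) or (horizontal distance between biscuit_4_mid and plate_b below 0.075 m and height (world z) of biscuit_4_mid below 0.022 m and angle between biscuit_4_mid's own z axis and vertical below 0.12 rad and contact force between biscuit_4 and tongs below 0.05 N))), for 0.2 s.
3. the last plate has its second finger (((horizontal distance between each of biscuit_1_mid, biscuit_2_mid and plate_c below 0.075 m and height (world z) of each of biscuit_1_mid, biscuit_2_mid below 0.022 m and angle between each of biscuit_1_mid, biscuit_2_mid's own z axis and vertical below 0.12 rad and contact force between each of biscuit_1, biscuit_2 and tongs below 0.05 N) or (horizontal distance between each of biscuit_1_mid, biscuit_3_mid and plate_c below 0.075 m and height (world z) of each of biscuit_1_mid, biscuit_3_mid below 0.022 m and angle between each of biscuit_1_mid, biscuit_3_mid's own z axis and vertical below 0.12 rad and contact force between each of biscuit_1, biscuit_3 and tongs below 0.05 N) or (horizontal distance between each of biscuit_1_mid, biscuit_4_mid and plate_c below 0.075 m and height (world z) of each of biscuit_1_mid, biscuit_4_mid below 0.022 m and angle between each of biscuit_1_mid, biscuit_4_mid's own z axis and vertical below 0.12 rad and contact force between each of biscuit_1, biscuit_4 and tongs below 0.05 N) or (horizontal distance between each of biscuit_2_mid, biscuit_3_mid and plate_c below 0.075 m and height (world z) of each of biscuit_2_mid, biscuit_3_mid below 0.022 m and angle between each of biscuit_2_mid, biscuit_3_mid's own z axis and vertical below 0.12 rad and contact force between each of biscuit_2, biscuit_3 and tongs below 0.05 N) or (horizontal distance between each of biscuit_2_mid, biscuit_4_mid and plate_c below 0.075 m and height (world z) of each of biscuit_2_mid, biscuit_4_mid below 0.022 m and angle between each of biscuit_2_mid, biscuit_4_mid's own z axis and vertical below 0.12 rad and contact force between each of biscuit_2, biscuit_4 and tongs below 0.05 N) or (horizontal distance between each of biscuit_3_mid, biscuit_4_mid and plate_c below 0.075 m and height (world z) of each of biscuit_3_mid, biscuit_4_mid below 0.022 m and angle between each of biscuit_3_mid, biscuit_4_mid's own z axis and vertical below 0.12 rad and contact force between each of biscuit_3, biscuit_4 and tongs below 0.05 N))), for 0.2 s.
At the end, for the whole second after the job is handed in: Two fingers on each plate, let go, at rest, flat (within 0.12 rad, none on another), centres within 75 mm of the plate's centre; cups upright; tongs at rest on their tips in the caddy, within 25 mm of its centre and 0.25 rad of upright (all of step 2 and horizontal distance between dealt_a_mid and plate_a below 0.075 m and height (world z) of each of dealt_a_mid, dealt_b_mid below 0.022 m and angle between each of dealt_a_mid, dealt_b_mid's own z axis and vertical below 0.12 rad and contact force between each of dealt_a, dealt_b and tongs below 0.05 N and horizontal distance between dealt_b_mid and plate_b below 0.075 m and ((horizontal distance between each of biscuit_1_mid, biscuit_2_mid and plate_c below 0.075 m and height (world z) of each of biscuit_1_mid, biscuit_2_mid below 0.022 m and angle between each of biscuit_1_mid, biscuit_2_mid's own z axis and vertical below 0.12 rad and contact force between each of biscuit_1, biscuit_2 and tongs below 0.05 N) or (horizontal distance between each of biscuit_1_mid, biscuit_3_mid and plate_c below 0.075 m and height (world z) of each of biscuit_1_mid, biscuit_3_mid below 0.022 m and angle between each of biscuit_1_mid, biscuit_3_mid's own z axis and vertical below 0.12 rad and contact force between each of biscuit_1, biscuit_3 and tongs below 0.05 N) or (horizontal distance between each of biscuit_1_mid, biscuit_4_mid and plate_c below 0.075 m and height (world z) of each of biscuit_1_mid, biscuit_4_mid below 0.022 m and angle between each of biscuit_1_mid, biscuit_4_mid's own z axis and vertical below 0.12 rad and contact force between each of biscuit_1, biscuit_4 and tongs below 0.05 N) or (horizontal distance between each of biscuit_2_mid, biscuit_3_mid and plate_c below 0.075 m and height (world z) of each of biscuit_2_mid, biscuit_3_mid below 0.022 m and angle between each of biscuit_2_mid, biscuit_3_mid's own z axis and vertical below 0.12 rad and contact force between each of biscuit_2, biscuit_3 and tongs below 0.05 N) or (horizontal distance between each of biscuit_2_mid, biscuit_4_mid and plate_c below 0.075 m and height (world z) of each of biscuit_2_mid, biscuit_4_mid below 0.022 m and angle between each of biscuit_2_mid, biscuit_4_mid's own z axis and vertical below 0.12 rad and contact force between each of biscuit_2, biscuit_4 and tongs below 0.05 N) or (horizontal distance between each of biscuit_3_mid, biscuit_4_mid and plate_c below 0.075 m and height (world z) of each of biscuit_3_mid, biscuit_4_mid below 0.022 m and angle between each of biscuit_3_mid, biscuit_4_mid's own z axis and vertical below 0.12 rad and contact force between each of biscuit_3, biscuit_4 and tongs below 0.05 N)) and linear speed of each of biscuit_1, biscuit_2, biscuit_3, biscuit_4, dealt_a, dealt_b, tongs below 0.02 m/s and angle between each of cup_a, cup_b, cup_c's own z axis and vertical below 0.15 rad and angle between tongs_grip's own z axis and vertical below 0.25 rad and horizontal distance between tongs_tips and caddy below 0.025 m and height (world z) of tongs_tips below 0.02 m); the robot touches nothing.
It fails at once if a shortbread finger is squeezed or pressed so hard that it crumbles (over 40 N from the tongs, both tips together) (contact force between any of biscuit_1, biscuit_2, biscuit_3, biscuit_4, dealt_a, dealt_b and tongs above 40 N).
It fails at once if dealing out of turn: a plate gets its second shortbread finger while another still has none, or the plate served last in the first round gets its second before the two others ((((horizontal distance between biscuit_1_mid and plate_a below 0.075 m and height (world z) of biscuit_1_mid below 0.022 m) or (horizontal distance between biscuit_1_mid and plate_b below 0.075 m and height (world z) of biscuit_1_mid below 0.022 m) or (horizontal distance between biscuit_2_mid and plate_a below 0.075 m and height (world z) of biscuit_2_mid below 0.022 m) or (horizontal distance between biscuit_2_mid and plate_b below 0.075 m and height (world z) of biscuit_2_mid below 0.022 m) or (horizontal distance between biscuit_3_mid and plate_a below 0.075 m and height (world z) of biscuit_3_mid below 0.022 m) or (horizontal distance between biscuit_3_mid and plate_b below 0.075 m and height (world z) of biscuit_3_mid below 0.022 m) or (horizontal distance between biscuit_4_mid and plate_a below 0.075 m and height (world z) of biscuit_4_mid below 0.022 m) or (horizontal distance between biscuit_4_mid and plate_b below 0.075 m and height (world z) of biscuit_4_mid below 0.022 m)) and not ((horizontal distance between biscuit_1_mid and plate_c below 0.075 m and height (world z) of biscuit_1_mid below 0.022 m) or (horizontal distance between biscuit_2_mid and plate_c below 0.075 m and height (world z) of biscuit_2_mid below 0.022 m) or (horizontal distance between biscuit_3_mid and plate_c below 0.075 m and height (world z) of biscuit_3_mid below 0.022 m) or (horizontal distance between biscuit_4_mid and plate_c below 0.075 m and height (world z) of biscuit_4_mid below 0.022 m))) or (((horizontal distance between each of biscuit_1_mid, biscuit_2_mid and plate_c below 0.075 m and height (world z) of each of biscuit_1_mid, biscuit_2_mid below 0.022 m) or (horizontal distance between each of biscuit_1_mid, biscuit_3_mid and plate_c below 0.075 m and height (world z) of each of biscuit_1_mid, biscuit_3_mid below 0.022 m) or (horizontal distance between each of biscuit_1_mid, biscuit_4_mid and plate_c below 0.075 m and height (world z) of each of biscuit_1_mid, biscuit_4_mid below 0.022 m) or (horizontal distance between each of biscuit_2_mid, biscuit_3_mid and plate_c below 0.075 m and height (world z) of each of biscuit_2_mid, biscuit_3_mid below 0.022 m) or (horizontal distance between each of biscuit_2_mid, biscuit_4_mid and plate_c below 0.075 m and height (world z) of each of biscuit_2_mid, biscuit_4_mid below 0.022 m) or (horizontal distance between each of biscuit_3_mid, biscuit_4_mid and plate_c below 0.075 m and height (world z) of each of biscuit_3_mid, biscuit_4_mid below 0.022 m)) and not ((horizontal distance between biscuit_1_mid and plate_a below 0.075 m and height (world z) of biscuit_1_mid below 0.022 m) or (horizontal distance between biscuit_2_mid and plate_a below 0.075 m and height (world z) of biscuit_2_mid below 0.022 m) or (horizontal distance between biscuit_3_mid and plate_a below 0.075 m and height (world z) of biscuit_3_mid below 0.022 m) or (horizontal distance between biscuit_4_mid and plate_a below 0.075 m and height (world z) of biscuit_4_mid below 0.022 m))) or (((horizontal distance between each of biscuit_1_mid, biscuit_2_mid and plate_c below 0.075 m and height (world z) of each of biscuit_1_mid, biscuit_2_mid below 0.022 m) or (horizontal distance between each of biscuit_1_mid, biscuit_3_mid and plate_c below 0.075 m and height (world z) of each of biscuit_1_mid, biscuit_3_mid below 0.022 m) or (horizontal distance between each of biscuit_1_mid, biscuit_4_mid and plate_c below 0.075 m and height (world z) of each of biscuit_1_mid, biscuit_4_mid below 0.022 m) or (horizontal distance between each of biscuit_2_mid, biscuit_3_mid and plate_c below 0.075 m and height (world z) of each of biscuit_2_mid, biscuit_3_mid below 0.022 m) or (horizontal distance between each of biscuit_2_mid, biscuit_4_mid and plate_c below 0.075 m and height (world z) of each of biscuit_2_mid, biscuit_4_mid below 0.022 m) or (horizontal distance between each of biscuit_3_mid, biscuit_4_mid and plate_c below 0.075 m and height (world z) of each of biscuit_3_mid, biscuit_4_mid below 0.022 m)) and not ((horizontal distance between biscuit_1_mid and plate_b below 0.075 m and height (world z) of biscuit_1_mid below 0.022 m) or (horizontal distance between biscuit_2_mid and plate_b below 0.075 m and height (world z) of biscuit_2_mid below 0.022 m) or (horizontal distance between biscuit_3_mid and plate_b below 0.075 m and height (world z) of biscuit_3_mid below 0.022 m) or (horizontal distance between biscuit_4_mid and plate_b below 0.075 m and height (world z) of biscuit_4_mid below 0.022 m)))).
It fails at once if the gripper touches a shortbread finger (contact force between any of the fingers, the arm and biscuit_1 above 0.3 N or contact force between any of the fingers, the arm and biscuit_2 above 0.3 N or contact force between any of the fingers, the arm and biscuit_3 above 0.3 N or contact force between any of the fingers, the arm and biscuit_4 above 0.3 N or contact force between any of the fingers, the arm and dealt_a above 0.3 N or contact force between any of the fingers, the arm and dealt_b above 0.3 N).
It fails at once if a shortbread finger is dropped (let fall from more than about 3 cm above a plate or the board) ((height (world z) of biscuit_1_mid above 0.055 m and contact force between biscuit_1 and anything else below 0.01 N) or (height (world z) of biscuit_2_mid above 0.055 m and contact force between biscuit_2 and anything else below 0.01 N) or (height (world z) of biscuit_3_mid above 0.055 m and contact force between biscuit_3 and anything else below 0.01 N) or (height (world z) of biscuit_4_mid above 0.055 m and contact force between biscuit_4 and anything else below 0.01 N)).
It fails at once if a cup is shoved more than 20 mm or tipped ((distance of cup_a from where it was at the start of the episode above 0.02 m or angle between cup_a's own z axis and vertical above 0.25 rad) or (distance of cup_b from where it was at the start of the episode above 0.02 m or angle between cup_b's own z axis and vertical above 0.25 rad) or (distance of cup_c from where it was at the start of the episode above 0.02 m or angle between cup_c's own z axis and vertical above 0.25 rad)).
It also fails if it takes over 72 s, if anything falls off the work surface, if the arm or the gripper's body presses on something with over 40 N, if the wrist force passes 120 N, or if a joint passes its speed limit or range.

### The arm

A 6-joint arm with a two-finger parallel gripper is mounted at the origin on the work surface; the furniture and walls round the work are solid. World frame = base frame: x ahead of the robot, y to its left, z up, the work surface at z = 0. Lengths are in m, angles in rad, forces in N, time in s.
With the tool pointing down it reaches from about 0.35 to 0.975 m from the base axis. Payload 4.9 kg.
Tool frame: the origin (TCP) lies at the very end of the fingers, on their centre line; the grasp point (between the pads) lies 19 mm behind it; x points along the fingers, y is the direction in which the jaws open and shut, and the axes are right-handed (so a half turn about x gives the same grasp; the last joint's range is limited). The gripper opens to 85 mm and grips with 20 to 120 N. Pads are 22 mm wide; open, the fingers measure 114 mm over their backs; the gripper's body (76 mm by 85 mm) begins 54 mm behind the grasp point. The pads swing forward as they close: fully open they stand 13 mm farther back than shut.
Start: joints at [-1.259, 0.053, 1.613, -0, 1.476, -0.119], TCP at [0.261, -0.568, 0.231] pointing down, gripper open.
Joint ranges: [-3.01, 3.01], [-1.01, 2.22], [0.06, 2.58], [-1.02, 4.17], [0.09, 2.62], [-3.14, 3.14]. Speed limits (rad/s): [2.57, 2.57, 3.14, 3.14, 3.14, 3.14].

### API

Orientations are given as a unit quaternion [w, x, y, z].
In Python, from plant import manip gives the robot as it stands.
- The arm moves only by the tool play_rows, never from a script. Its argument "plan" is a list of rows, each a list of 5 numbers: the shift along the tool's x, y, z in mm, then the turn about the tool's x in rad, then the closure, from -1 (fully open) to 1 (shut). A call has 1 to 8 rows; each row is the pose to reach, as a shift and turn from the pose commanded when the call began, along the tool's axes at that moment; what a row does not reach only later rows make up. A row lasts 1/8 s, in which the tool goes at most 62.5 mm and 10.7 degrees, less where a joint would pass 70% of its speed; a pose out of reach is approached as far as the arm can. A call with a gripper value outside its range is refused whole. The fingers move at their own pace and stop on an object; the grip force is fixed at half the most. Time passes only in rows, so rows that repeat a pose let the fingers close. It gives the time, the measured TCP pose, the force and the opening at its end, in the units of the state.
- manip.state(): the state, without advancing time (a new reading comes with each control period).
- manip.grab_frame(name): name is "side" or "top"; returns a dict with "img" (480x640x3 uint8, red, green, blue), "range_z" (480x640 float32, m along the optical axis (not along the pixel's ray), 0 where there is no reading), "fx", "fy", "cx", "cy" (pixels), "origin" and "rotation" of the camera in the world. Camera axes: x right, y up, looking along -z (the intrinsics and any distortion apply to the point x, -y, -z); pixel columns grow to the right and rows downward; lengths in m; the calibration is good to about 2 mm. A picture is of the moment at which its call begins.
- manip.job_done(): hands the job in, once; it reports no verdict.
The state is a dict: "time": time; "joint_pos": joint angles; "joint_vel": joint speeds; "joint_efforts": joint torques, N m; "tool_pos": TCP position; "tool_rot": TCP orientation; "contact_force": force on the tool from outside, world axes, zero at the start; "ft_torque": the same for the moment, N m; "gripper_width": opening from 0.0 (shut) to 1.0 (fully open).
Only numpy, scipy, OpenCV 4.12 (cv2) and the standard library are available. Lean on these libraries where they do the work, as an engineer would, in place of code of your own. Each camera call takes 0.05 s, during which the arm holds its last target. There are 200 camera calls.

## Working session

There is one attempt and no reset: what is moved stays moved. The work goes in short steps, Python scripts to look and compute and a tool call to move; the robot and the scene stay as the last step left them, time stands still between calls to the robot, and variables do not carry over. Pictures are saved under pics/ and viewed, about 8 in all and at most 12, crops included, and the job is handed in when it is done.

Besides the shell and the picture viewer there is one more tool, called as name(argument=value, ...) on one line, values as JSON. play_rows: Moves the arm, as the interface text tells. Its arguments: {"type":"object","properties":{"plan":{"type":"array"}},"required":["plan"]}

```bash
mkdir -p pics; ls
cat > h.py <<'E'
import numpy as np, cv2
from plant import manip
def grab(n):
    f=manip.grab_frame(n); np.savez(f'/tmp/{n}.npz',**{k:f[k] for k in f}); return f
def load(n): return dict(np.load(f'/tmp/{n}.npz'))
def cloud(f):
    z=f['range_z']; v,u=np.mgrid[:480,:640]
    p=np.stack([(u-f['cx'])/f['fx']*z,-(v-f['cy'])/f['fy']*z,-z],-1)
    P=p@np.array(f['rotation']).T+f['origin']; P[z<=0]=np.nan; return P
def save(img,name): cv2.imwrite(f'pics/{name}.png',cv2.cvtColor(img,cv2.COLOR_RGB2BGR))
E
python3 - <<'E'
from h import *
for n in('top','side'):
    f=grab(n); save(f['img'],n+'0'); print(n,{k:f[k] for k in f if k not in('img','range_z')})
print(manip.state())
E
```

```text
pics
top {'fx': 486.6897840315822, 'fy': 486.6897840315822, 'cx': 329.22588989597426, 'cy': 245.17140413641496, 'origin': array([0.39579382, 0.01977835, 1.03514695]), 'rotation': array([-0.69950855, -0.06499222,  0.04662592,  0.71013366])}
side {'fx': 493.96573148412637, 'fy': 493.96573148412637, 'cx': 313.9696143554668, 'cy': 252.45683026568696, 'origin': array([ 0.45258262, -0.71954046,  0.60721711]), 'rotation': array([ 0.87800951,  0.47388693, -0.0369317 , -0.05627192])}
{'time': 0.1, 'joint_pos': array([-1.25896864e+00,  5.33052160e-02,  1.61411349e+00, -4.20073323e-05,
        1.47601281e+00, -1.18988476e-01]), 'joint_vel': array([-0.00057768,  0.00022625, -0.00272907,  0.00109186,  0.0010893 ,
       -0.00171306]), 'joint_efforts': array([ 6.11625292e-04, -3.94907463e+01, -3.71363032e+01, -1.05640179e-04,
        3.93429204e-03,  6.22088301e-07]), 'tool_pos': array([ 0.26083416, -0.56736542,  0.23020286]), 'tool_rot': array([-0.15049695, -0.69068711, -0.15178833,  0.69084172]), 'contact_force': array([-0.54442147, -0.73545269,  0.00262619]), 'ft_torque': array([-0.00670297, -0.01070158, -0.02769942]), 'gripper_width': 0.9995086476732817}
```

```bash
python3 - <<'E'
s=open('h.py').read().replace("np.array(f['rotation']).T","Rq(f['rotation']).T")
s+='''
from scipy.spatial.transform import Rotation as R
def Rq(q): return R.from_quat(np.asarray(q),scalar_first=True).as_matrix()
def proj(f,P):
    c=(np.atleast_2d(P)-f['origin'])@Rq(f['rotation']); return np.c_[f['cx']+f['fx']*c[:,0]/-c[:,2], f['cy']-f['fy']*c[:,1]/-c[:,2]]
'''
open('h.py','w').write(s)
E
python3 - <<'E'
from h import *
f=load('top');P=cloud(f)
print(np.round(P[[20,240,240,460,240],[320,20,620,320,320]],3))
s=manip.state();print(np.round(Rq(s['tool_rot']),3))
E
```

```text
[[ 1.081  0.06   0.016]
 [ 0.652  0.977 -0.371]
 [ 0.679 -0.992 -0.734]
 [ 0.224  0.051  0.383]
 [ 0.571  0.065  0.008]]
[[-0.001  0.418 -0.909]
 [ 0.002 -0.909 -0.418]
 [-1.    -0.002 -0.   ]]
```

View pics/top0.png

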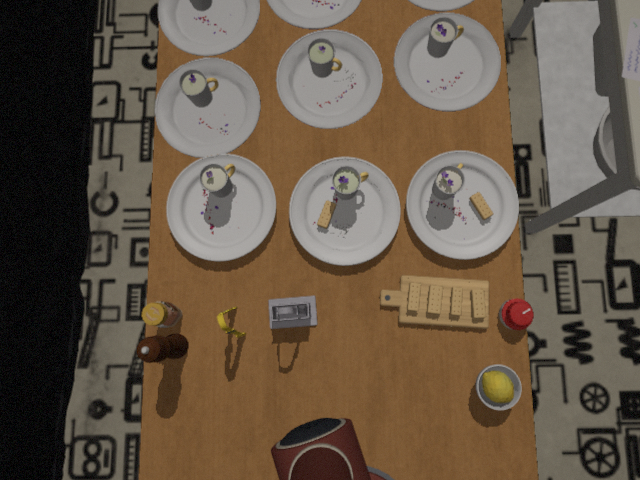

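View pics/side0.png

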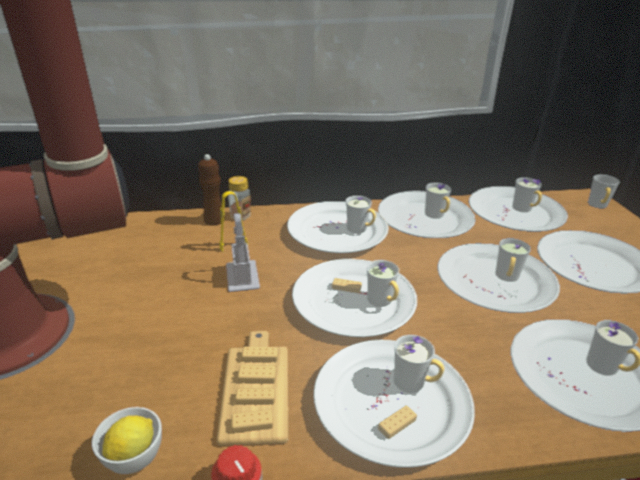

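Run:
```python
from h import *
f=load('top');s=load('side');P=cloud(f);Q=cloud(s)
a=cv2.resize(f['img'][285:375,205:325],None,fx=3.3,fy=3.3,interpolation=2)
b=cv2.resize(f['img'][265:335,375:495],None,fx=3.3,fy=3.3,interpolation=2)
c=cv2.resize(s['img'][170:300,190:270],None,fx=4,fy=4,interpolation=2)
d=cv2.resize(s['img'][325:450,205:305],None,fx=4,fy=4,interpolation=2)
im=np.zeros((600,800,3),np.uint8)
im[:a.shape[0],:396]=a;im[300:300+b.shape[0],:396]=b
im[:296,400:720]=c[:296];im[300:600,400:800]=cv2.resize(d,(400,300))
save(im,'crop1')
# circles: plates rim points z 0.018..0.03
g=np.isfinite(P[...,2])
for nm,(u,v) in dict(c=(221,207),a=(345,211),b=(463,205)).items():
    X=P[v-60:v+60,u-65:u+65].reshape(-1,3); 
    m=(X[:,2]>.019)&(X[:,2]<.030); X=X[m]
    c0=np.median(P[v-3:v+4,u-3:u+4].reshape(-1,3),0)[:2]
    for _ in range(6):
        r=np.hypot(*(X[:,:2]-c0).T); Y=X[(r>.105)&(r<.123)] if _ else X[(r>.095)&(r<.135)]
        A=np.c_[2*Y[:,:2],np.ones(len(Y))]; sol=np.linalg.lstsq(A,(Y[:,:2]**2).sum(1),rcond=None)[0]; c0=sol[:2]
    rad=np.sqrt(sol[2]+c0@c0)
    X=P[v-60:v+60,u-65:u+65].reshape(-1,3); r=np.hypot(*(X[:,:2]-c0).T)
    K=X[(X[:,2]>.065)&(r<.12)&(X[:,2]<.12)]
    bb=X[(X[:,2]>.0185)&(X[:,2]<.028)&(r<.07)]
    print(nm,'centre',c0.round(4),'r',rad.round(4),'cup',K[:,:2].mean(0).round(4),len(K),K[:,2].max().round(3),'bisc pts',bb[:,:].mean(0).round(4) if len(bb) else None,len(bb))
```

```text
c centre [0.6461 0.2761] r 0.1123 cup [0.6943 0.2785] 724 0.09 bisc pts [0.6754 0.2669 0.0238] 24
a centre [0.6317 0.0118] r 0.112 cup [0.684  0.0058] 712 0.086 bisc pts [0.6257 0.0491 0.0229] 297
b centre [ 0.6404 -0.2373] r 0.1119 cup [ 0.6795 -0.203 ] 738 0.088 bisc pts [ 0.6386 -0.2723  0.0228] 326
```

View pics/crop1.png

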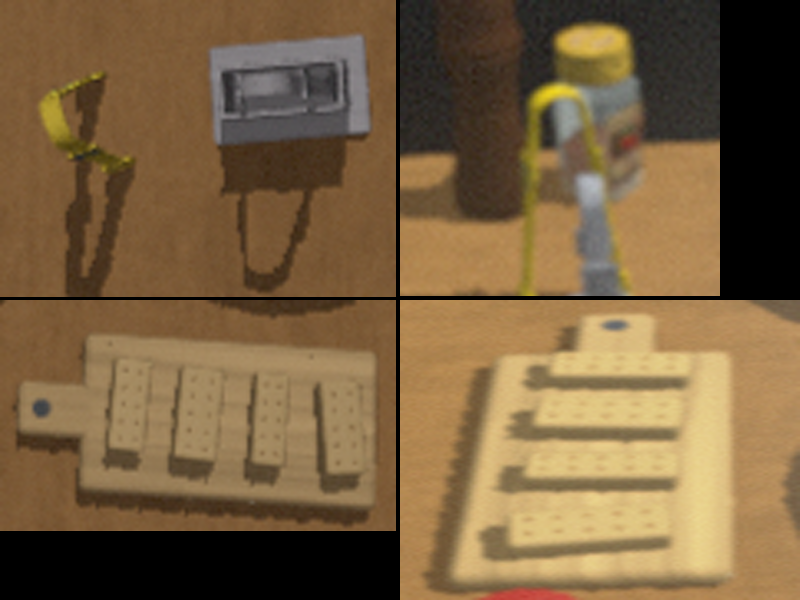

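```bash
cat >> h.py <<'E'
def rect(X):
    (c,wh,a)=cv2.minAreaRect((X[:,:2]*1000).astype(np.float32)); 
    if wh[0]<wh[1]: wh=wh[::-1]; a+=90
    a=(a+90)%180-90
    return np.round(c,1),np.round(wh,1),round(a,1)
def blobs(P,lo,hi,box,n=20):
    m=((P[...,2]>lo)&(P[...,2]<hi)&(P[...,0]>box[0])&(P[...,0]<box[1])&(P[...,1]>box[2])&(P[...,1]<box[3])).astype(np.uint8)
    k,l=cv2.connectedComponents(m,connectivity=4)
    return [P[l==i] for i in range(1,k) if (l==i).sum()>=n]
E
python3 - <<'E'
from h import *
for n in('top','side'):
    f=load(n);P=cloud(f)
    print(n)
    print('board top z',np.nanmedian(P[...,2][300:325,401:405]) if n=='top' else '')
    for X in blobs(P,.0215,.036,(.33,.54,-.32,-.05)): print(' bisc',rect(X),len(X),X[:,2].mean().round(4),X.mean(0).round(4))
    for X in blobs(P,.011,.018,(.33,.54,-.32,.0),200): print(' board',rect(X),len(X))
    for X in blobs(P,.003,.010,(.35,.52,.05,.2),100): print(' foot',rect(X),len(X))
    for X in blobs(P,.05,.062,(.35,.52,.05,.2)): print(' rim',rect(X),len(X))
    for X in blobs(P,.065,.2,(.35,.52,.05,.2)): print(' tongs',rect(X),len(X),X.mean(0).round(3),X[:,2].max())
    T=P[(P[...,2]>.13)&(P[...,2]<.2)&(P[...,0]>.35)&(P[...,0]<.52)&(P[...,1]>.05)&(P[...,1]<.2)]
    print(' bow',len(T),rect(T) if len(T)>3 else '',T.mean(0) if len(T) else '')
    for a,b,c in ((.62,.70,'a'),): pass
    for X in blobs(P,.0185,.030,(.58,.69,.02,.09))+blobs(P,.0185,.030,(.58,.69,-.31,-.24)): print(' dealt',rect(X),len(X),X.mean(0).round(3))
    for X in blobs(P,.065,.12,(.6,.76,-.35,.4),100): print(' cup',rect(X),len(X),X.mean(0).round(3))
E
```

```text
top
board top z 0.014772949066241825
 bisc (array([ 530.6, -247.9]), array([100.1,  15.5]), -86.9) 192 0.0246 [ 0.5304 -0.2457  0.0246]
 bisc (array([ 535.4, -192.3]), array([29.3,  7. ]), 89.1) 33 0.0247 [ 0.5364 -0.1916  0.0247]
 bisc (array([ 446.4, -127.4]), array([57.5, 23.1]), -7.6) 324 0.0298 [ 0.4462 -0.1268  0.0298]
 bisc (array([ 440.3, -170.4]), array([57.9, 28.4]), -8.0) 385 0.0298 [ 0.44   -0.1693  0.0298]
 bisc (array([ 436.4, -213.8]), array([58. , 21.6]), -6.4) 307 0.0295 [ 0.4361 -0.213   0.0295]
 bisc (array([ 430. , -258.3]), array([56.9, 26.2]), 0.7) 372 0.0297 [ 0.4301 -0.2567  0.0297]
 bisc (array([ 408.9, -311.2]), array([52.3, 16.4]), -0.3) 152 0.0276 [ 0.4082 -0.3115  0.0276]
 board (array([ 438. , -171.2]), array([224.9,  99.8]), 85.4) 2875
 foot (array([419.5, 124.9]), array([103.3,  69.5]), -87.1) 741
 rim (array([419. , 123.6]), array([74.5, 31.8]), -86.1) 108
 rim (array([423.7, 142.1]), array([41.5, 20.1]), -86.6) 58
 tongs (array([419.1, 123.2]), array([44.4, 15.3]), -85.3) 164 [0.419 0.118 0.128] 0.15122939319762752
 bow 102 (array([419.1, 123.5]), ar
[... 1207 characters left out ...]
78.3, 31.8]), -86.4) 154
 rim (array([409.4, 155.9]), array([13.4, 10.3]), -89.8) 21
 tongs (array([422.4, 123.3]), array([47.2, 17.9]), -84.7) 305 [0.423 0.112 0.109] 0.1471878234034915
 bow 71 (array([422.1, 123.9]), array([30.5, 10.6]), -84.8) [0.42256133 0.11634954 0.14031133]
 dealt (array([627.8,  49.6]), array([56.9, 26.5]), -22.9) 224 [0.628 0.048 0.021]
 dealt (array([ 638.8, -279.2]), array([58.1, 24.3]), 28.3) 564 [ 0.638 -0.281  0.022]
 cup (array([696.7, 275.9]), array([73.3, 60. ]), -87.6) 391 [0.697 0.276 0.074]
 cup (array([687.8,   5.2]), array([66.6, 60.7]), -30.2) 680 [0.685 0.006 0.073]
 cup (array([ 680.7, -205.8]), array([68. , 59.5]), -75.6) 1192 [ 0.682 -0.203  0.074]
```

```bash
cat > d.py <<'E'
# usage: d.py x y z phi(deg of tool y)  (mm) -> shift in tool axes, turn
import sys
from h import *
def show(*a):
    s=manip.state(); M=Rq(s['tool_rot']); p=s['tool_pos']*1000
    print('t %.2f tcp %s phi %.2f w %.1fmm F %s'%(s['time'],p.round(1),np.degrees(np.arctan2(M[1,1],M[0,1])),s['gripper_width']*85,s['contact_force'].round(1)))
    for t in a:
        d=M.T@(np.array(t[:3])-p); turn=-np.radians(t[3])+np.arctan2(M[1,1],M[0,1])
        print('  to',t,'->',d.round(1),round((turn+np.pi)%(2*np.pi)-np.pi,3))
if __name__=='__main__':
    v=list(map(float,sys.argv[1:])); show(*[v[i:i+4] for i in range(0,len(v),4)])
E
python3 d.py 421 123.5 190 -86
python3 - <<'E'
from h import *
for n in('top','side'):
    P=cloud(load(n))
    for X in blobs(P,.07,.2,(.3,.5,.17,.3)): print(n,rect(X),len(X),X[:,2].max())
E
```

```text
t 0.10 tcp [ 260.8 -567.4  230.2] phi -65.32 w 85.0mm F [-0.5 -0.7  0. ]
  to [421.0, 123.5, 190.0, -86.0] -> [  41.3 -560.8 -434. ] 0.361
top (array([400.6, 241. ]), array([43. , 16.6]), 21.0) 170 0.14068288613336022
side (array([403.7, 241.2]), array([44.1, 17.9]), 18.7) 167 0.1385252985637785
```

play_rows(plan=[[0,-50,-38,0.05,-0.4],[0,-98,-76,0.1,-0.4],[0,-146,-113,0.15,-0.4],[0,-194,-150,0.2,-0.4],[0,-242,-187,0.25,-0.4],[0,-290,-224,0.3,-0.4],[0,-338,-262,0.361,-0.4],[0,-386,-299,0.361,-0.4]])

```text
time: 1.1
tool_pos: [0.3713, -0.0904, 0.231]
tool_rot: [0.024, 0.707, 0.024, -0.706]
contact_force: [0.3, -0.2, 1.0]
gripper_width: 0.698
```

```bash
python3 d.py 421 123.5 190 -86
```

```text
t 1.10 tcp [371.3 -90.4 231. ] phi -86.06 w 59.4mm F [ 0.3 -0.2  1. ]
  to [421.0, 123.5, 190.0, -86.0] -> [  41.  -209.9  -64.2] -0.001
```

play_rows(plan=[[10,-50,-16,0,-0.4],[20,-105,-32,0,-0.4],[30,-160,-48,0,-0.4],[41,-210,-64,0,-0.4],[60,-210,-64,0,-0.4],[60,-210,-64,0,-0.4]])

```text
time: 1.85
tool_pos: [0.419, 0.1213, 0.1688]
tool_rot: [-0.025, -0.705, -0.025, 0.708]
contact_force: [-0.5, -0.6, 0.1]
gripper_width: 0.7
```

```bash
python3 d.py 421 123.5 80 -86
```

```text
t 1.85 tcp [419.  121.3 168.8] phi -85.97 w 59.5mm F [-0.5 -0.6  0.1]
  to [421.0, 123.5, 80.0, -86.0] -> [88.8 -2.1 -2.6] 0.001
```

play_rows(plan=[[25,-2,-2.5,0,-0.4],[55,-2,-2.5,0,-0.4],[80,-2,-2.5,0,-0.4],[89,-2,-2.5,0,-0.3],[89,-2,-2.5,0,0.0],[89,-2,-2.5,0,0.08],[89,-2,-2.5,0,0.14],[89,-2,-2.5,0,0.14]])

```text
time: 2.85
tool_pos: [0.4234, 0.1239, 0.0829]
tool_rot: [0.025, 0.707, 0.025, -0.706]
contact_force: [-0.8, 0.6, -0.9]
gripper_width: 0.433
```

```bash
python3 d.py 421 123.5 80 -86
python3 - <<'E'
from h import *
f=grab('side'); a=cv2.resize(f['img'][120:310,170:320],None,fx=3.5,fy=3.1,interpolation=2); save(a,'grasp')
E
```

```text
t 2.85 tcp [423.4 123.9  82.9] phi -86.00 w 36.8mm F [-0.8  0.6 -0.9]
  to [421.0, 123.5, 80.0, -86.0] -> [2.9 0.2 2.4] 0.0
```

View pics/grasp.png

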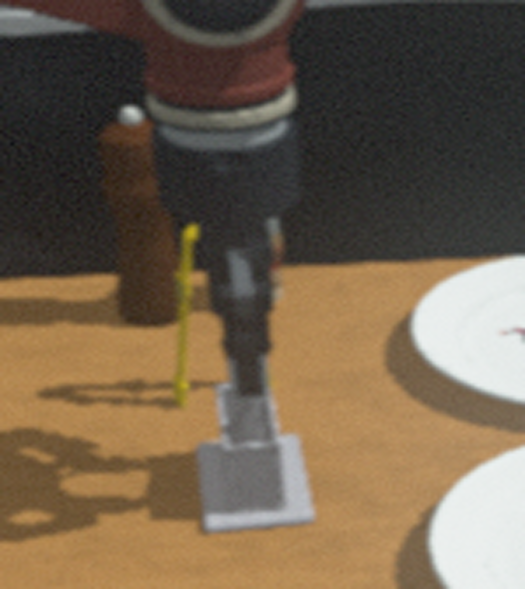

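play_rows(plan=[[-10,0,0,0,0.14],[-30,0,0,0,0.14],[-60,0,0,0,0.14],[-90,0,0,0,0.14],[-110,0,0,0,0.14],[-110,0,0,0,0.14]])

```text
time: 3.65
tool_pos: [0.4244, 0.1241, 0.1949]
tool_rot: [0.025, 0.708, 0.025, -0.705]
contact_force: [0.2, 0.4, -1.1]
gripper_width: 0.431
```

Run:
```python
from h import *
from d import show
show()
for k in range(3): f=grab('side'); show()
g=grab('top'); show()
for n in('side','top'):
    P=cloud(load(n)); 
    m=(abs(P[...,0]-.421)<.05)&(abs(P[...,1]-.1235)<.05)&(P[...,2]>.085)&(P[...,2]<.25)
    X=P[m]; print(n,len(X))
    for lo in np.arange(.085,.24,.006):
        Y=X[(X[:,2]>=lo)&(X[:,2]<lo+.006)]
        if len(Y): print(round(lo,3),len(Y),(Y[:,:2].min(0)*1000).round(1),(Y[:,:2].max(0)*1000).round(1))
a=cv2.resize(f['img'][60:250,170:320],None,fx=3.5,fy=3.1,interpolation=2); save(a,'lift')
```

```text
t 3.65 tcp [424.4 124.1 194.9] phi -85.99 w 36.6mm F [ 0.2  0.4 -1.1]
t 3.70 tcp [423.5 123.9 193.2] phi -86.00 w 36.8mm F [ 0.2  0.7 -0.8]
t 3.75 tcp [422.8 123.9 192. ] phi -85.99 w 36.6mm F [ 1.4  0.4 -1.8]
t 3.80 tcp [422.4 123.8 191.3] phi -86.00 w 36.8mm F [-0.1  1.1 -1.6]
t 3.85 tcp [422.2 123.8 190.9] phi -86.00 w 36.8mm F [-0.3  0.8 -1.1]
side 598
0.115 11 [415.1 102.6] [432.3 148.9]
0.121 39 [411.3 102.4] [432.7 149.3]
0.127 37 [411.9 103.4] [433.  149.4]
0.133 44 [412.3 103.4] [433.4 148.9]
0.139 20 [414.6 101.7] [428.3 148.5]
0.145 20 [415.4 103.3] [428.6 146.7]
0.151 18 [415.7 103.4] [429.  146.3]
0.157 19 [416.2 104.6] [429.2 144.1]
0.163 18 [416.7 104.2] [428. 141.]
0.169 18 [418.9 103.4] [428.5 109.4]
0.175 18 [419.4 105.7] [428.9 109.1]
0.181 18 [418.2 104. ] [429.1 109. ]
0.187 7 [418.5 100.2] [427.7 108.9]
0.193 27 [411.7  96.3] [435.6 142.1]
0.199 33 [411.9  91.1] [436.  141.2]
0.205 38 [414.5  89.7] [434.6 102.3]
0.211 32 [415.   89.8] [435.  101.3]
0.217 46 [413.8  89.3] [435.5 104.5]
0.223 35 [414.4  91.1] [435.8 145.1]
0.229 12 [420.   89.3] [432.5  94.9]
0.235 14 [412.2  74.6] [438.1 110.5]
top 0
```

View pics/lift.png

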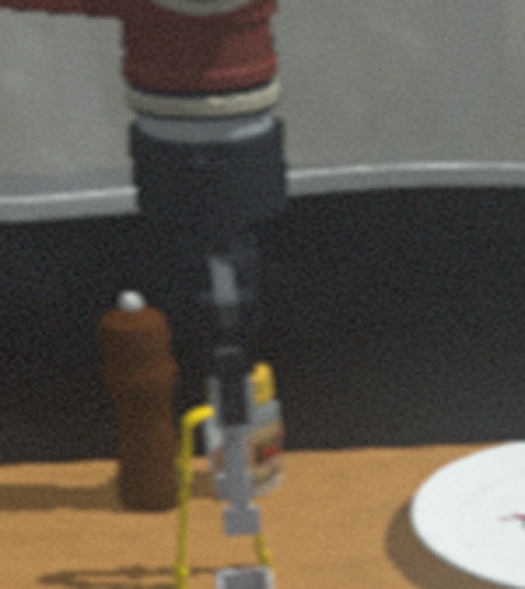

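play_rows(plan=[[0,20,-1,0.03,0.14],[5,60,-2,0.06,0.14],[15,105,-4,0.09,0.14],[25,150,-5,0.12,0.14],[40,195,-7,0.16,0.14],[55,235,-9,0.2,0.14],[68,252,-9,0.202,0.14],[70,252,-9,0.202,0.14]])

```text
time: 4.85
tool_pos: [0.4484, -0.1268, 0.1203]
tool_rot: [0.048, -0.704, 0.046, 0.707]
contact_force: [-0.6, -0.0, -1.3]
gripper_width: 0.434
```

play_rows(plan=[[0,0,0,0,0.14],[0,0,0,0,0.14],[0,0,0,0,0.14]])

```text
time: 5.22
tool_pos: [0.45, -0.1263, 0.1229]
tool_rot: [-0.046, 0.706, -0.046, -0.705]
contact_force: [0.7, -0.2, -0.9]
gripper_width: 0.43
```

Run:
```python
from h import *
from d import show
f=grab('side'); show((447.5,-127.4,90.5,-97.6))
P=cloud(f)
m=(abs(P[...,0]-.4475)<.05)&(abs(P[...,1]+.1274)<.05)&(P[...,2]>.032)&(P[...,2]<.1)
X=P[m]; R_=Rq(manip.state()['tool_rot']); 
for lo in np.arange(.03,.1,.006):
    Y=X[(X[:,2]>=lo)&(X[:,2]<lo+.006)]
    if len(Y):
        q=(Y*1000-manip.state()['tool_pos']*1000)@R_
        print(round(lo,3),len(Y),'toolframe y',q[:,1].min().round(1),q[:,1].max().round(1),'z',q[:,2].min().round(1),q[:,2].max().round(1),'x',q[:,0].max().round(1))
a=cv2.resize(f['img'][280:450,190:320],None,fx=4,fy=3.5,interpolation=2); save(a,'over1')
```

```text
t 5.28 tcp [ 449.9 -126.4  122.9] phi -97.51 w 36.5mm F [ 0.2  0.  -0.8]
  to (447.5, -127.4, 90.5, -97.6) -> [32.4  1.3  2.3] 0.002
0.03 1 toolframe y 49.6 49.6 z 21.4 21.4 x 90.5
0.048 29 toolframe y -23.3 20.5 z -9.5 9.6 x 72.2
0.054 47 toolframe y -24.1 20.4 z -8.0 9.6 x 68.7
0.06 51 toolframe y -24.1 20.8 z -8.3 10.6 x 62.8
0.066 52 toolframe y -24.5 22.2 z -8.6 10.3 x 56.8
0.072 29 toolframe y -22.6 19.6 z -4.2 5.3 x 50.8
0.078 30 toolframe y -22.5 19.6 z -4.5 5.0 x 44.3
0.084 28 toolframe y -21.2 19.0 z -4.7 6.0 x 38.8
0.09 21 toolframe y 15.3 19.8 z -5.0 6.0 x 32.7
0.096 14 toolframe y 14.1 18.1 z -3.8 5.7 x 26.7
```

View pics/over1.png

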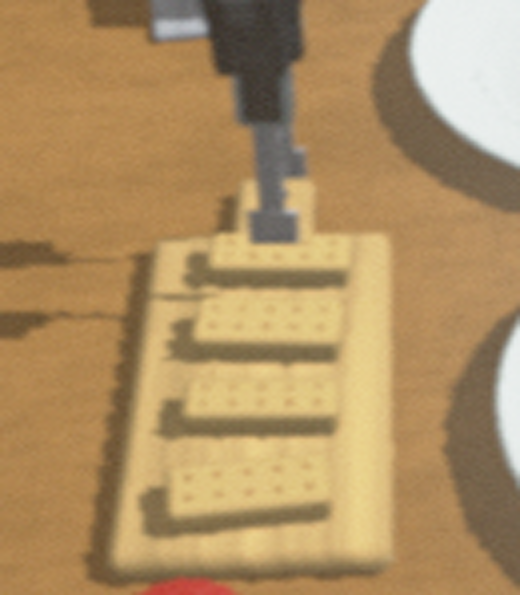

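play_rows(plan=[[8,2,2,0,0.14],[18,2,2,0,0.14],[26,2,2,0,0.14],[31,2,2,0,0.14],[32,2,2,0,0.14],[32,2,2,0,0.14],[32,2,2,0,0.14]])

```text
time: 6.15
tool_pos: [0.4476, -0.1288, 0.0907]
tool_rot: [-0.047, 0.706, -0.047, -0.705]
contact_force: [0.1, -0.3, -0.9]
gripper_width: 0.43
```

```bash
python3 d.py 447.5 -127.4 90.5 -97.6
```

```text
t 6.15 tcp [ 447.6 -128.8   90.7] phi -97.58 w 36.5mm F [ 0.1 -0.3 -0.9]
  to [447.5, -127.4, 90.5, -97.6] -> [ 0.2 -1.4  0.3] 0.0
```

play_rows(plan=[[0,0,0,0,0.18],[0,0,0,0,0.2],[0,0,0,0,0.22],[0,0,0,0,0.24],[0,0,0,0,0.24]])

```text
time: 6.78
tool_pos: [0.4473, -0.1286, 0.0903]
tool_rot: [0.047, -0.706, 0.047, 0.706]
contact_force: [-0.6, -1.4, -0.5]
gripper_width: 0.383
```

play_rows(plan=[[0,0,0,0,0.26],[0,0,0,0,0.26]])

```text
time: 7.02
tool_pos: [0.4473, -0.1286, 0.0903]
tool_rot: [0.047, -0.706, 0.047, 0.706]
contact_force: [-0.3, -0.6, -0.6]
gripper_width: 0.374
```

play_rows(plan=[[0,0,0,0,0.28],[0,0,0,0,0.28]])

```text
time: 7.28
tool_pos: [0.4474, -0.1286, 0.0904]
tool_rot: [-0.047, 0.706, -0.047, -0.706]
contact_force: [0.5, 2.1, -0.6]
gripper_width: 0.362
```

play_rows(plan=[[0,0,0,0,0.3],[0,0,0,0,0.3]])

```text
time: 7.52
tool_pos: [0.4475, -0.1287, 0.0905]
tool_rot: [-0.047, 0.706, -0.047, -0.705]
contact_force: [0.1, 0.4, 0.5]
gripper_width: 0.361
```

Run:
```python
from h import *
from d import show
f=grab('side'); show()
P=cloud(f);s=manip.state();R_=Rq(s['tool_rot'])
m=(abs(P[...,0]-.4475)<.05)&(P[...,1]>-.16)&(P[...,1]<-.08)&(P[...,2]>.0)&(P[...,2]<.1)
X=P[m]
for lo in np.arange(.018,.075,.006):
    Y=X[(X[:,2]>=lo)&(X[:,2]<lo+.006)]
    q=(Y-s['tool_pos'])@R_*1000; q=q[abs(q[:,2])<6]
    if len(q): print(round(lo,3),np.sort(q[:,1])[::max(1,len(q)//12)].round(1))
a=cv2.resize(f['img'][300:390,200:310],None,fx=6,fy=6,interpolation=2); save(a,'grip1')
```

```text
t 7.58 tcp [ 447.5 -128.7   90.5] phi -97.58 w 30.6mm F [0.8 0.5 0.2]
0.018 [11.  11.3 12.  12.1 12.8 13.2 13.4 13.6 14.  14.  14.1 14.3 14.5 14.6
 14.7 14.8 15.8]
0.024 [-13.6 -10.7  -7.2  -2.4   1.8  12.2  12.5  13.4  13.4  14.   14.3  14.8
  27.3  28.5  30.5]
0.03 [-15.7 -13.5 -13.2 -12.5 -11.9  -7.6  11.6  12.4  12.6  12.7  13.1  13.2
  13.3  13.3  13.5  13.9  14.2  15.3]
0.036 [-14.7 -12.8 -12.5 -11.4  10.5  11.8  12.2  12.4  13.   13.2  13.6  14.3]
0.042 [-14.3 -12.9 -12.5  12.   12.3  12.4  12.6  13.3  13.4  13.7  13.8  14.1
  14.2  14.7]
0.048 [-13.9 -13.8 -13.3 -13.3 -13.  -12.7  12.1  12.2  12.8  12.9  12.9  13.
  13.   13.   13.2  13.3  13.9  14.   14.1  14.1  14.2  14.7  14.8]
0.054 [-14.6 -13.8 -11.5  11.2  12.   12.3  12.5  12.7  12.9  13.   13.5  13.7
  14.1  14.7]
0.06 [12.3 12.5 12.5 12.5 12.7 12.8 12.9 13.1 13.1 13.1 13.5 13.5 13.7 14.1
 14.5 15.2]
0.066 [11.8 12.2 12.4 12.6 13.2 13.2 13.3 13.3 13.6 13.7 13.8 13.8 13.9 14.
 14.2 14.2 14.2 14.3 14.4 15.  15.2]
0.072 [11.6 11.7 12.  12.  12.  12.1 12.2 12.4 12.4 12.7 12.7 13.  13.3 13.6
 13.9 14.1 14.4 14.6 14.7 14.8]
```

View pics/grip1.png

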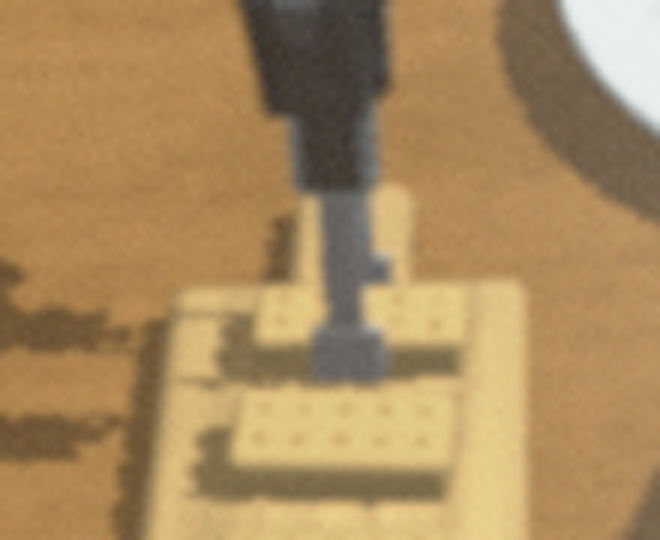

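play_rows(plan=[[0,0,0,0,0.31],[-4,0,0,0,0.31],[-12,0,0,0,0.31],[-20,0,0,0,0.31],[-25,0,0,0,0.31],[-25,0,0,0,0.31]])

```text
time: 8.32
tool_pos: [0.4477, -0.1288, 0.1161]
tool_rot: [-0.047, 0.706, -0.047, -0.705]
contact_force: [-0.0, 0.7, -0.7]
gripper_width: 0.361
```

```bash
cat > chk.py <<'E'
from h import *
from d import show
import sys
f=grab('side'); v=list(map(float,sys.argv[1:])); show(*[v[i:i+4] for i in range(0,len(v),4)])
P=cloud(f);s=manip.state();R_=Rq(s['tool_rot'])
q=(P-s['tool_pos'])@R_*1000
# biscuit points in tool frame: x(down) 50..95, |y|<16, 11<|z|<34
m=(q[...,0]>55)&(q[...,0]<95)&(abs(q[...,1])<16)&(abs(q[...,2])<34)&(abs(q[...,2])>12)&(P[...,2]>.016)
X=q[m]; print('bisc pts',len(X))
if len(X)>20: print(' x',np.percentile(X[:,0],[3,50,97]).round(1),'y',np.percentile(X[:,1],[3,97]).round(1),'z',np.percentile(X[:,2],[3,97]).round(1))
for sg in(1,-1):
    Y=X[X[:,2]*sg>12]; Y=Y[Y[:,0]<Y[:,0].min()+30] if len(Y) else Y
    if len(Y): print('  end',sg,len(Y),'topx',np.percentile(Y[:,0],5).round(1),'botx',np.percentile(Y[:,0],97).round(1))
E
python3 chk.py
```

```text
t 8.38 tcp [ 447.5 -128.7  115.6] phi -97.58 w 30.4mm F [-0.2  0.2 -1.5]
bisc pts 325
 x [59.3 61.8 73.5] y [-10.  12.] z [-29.8  25.6]
  end 1 137 topx 59.5 botx 72.3
  end -1 188 topx 59.8 botx 74.7
```

play_rows(plan=[[-20,-10,-2,0,0.31],[-38,-40,-10,0,0.31],[-40,-80,-21,-0.03,0.31],[-40,-125,-33,-0.06,0.31],[-40,-170,-45,-0.09,0.31],[-40,-215,-57,-0.132,0.31],[-40,-260,-69,-0.132,0.31],[-40,-305,-81,-0.132,0.31]])

```text
time: 9.38
tool_pos: [0.568, 0.1645, 0.1547]
tool_rot: [-0.0, -0.707, 0.0, 0.707]
contact_force: [0.5, 0.3, -0.8]
gripper_width: 0.356
```

```bash
python3 d.py 627 304 100 -90
```

```text
t 9.38 tcp [568.  164.5 154.7] phi -90.00 w 30.2mm F [ 0.5  0.3 -0.8]
  to [627.0, 304.0, 100.0, -90.0] -> [  54.6 -139.5  -59. ] -0.0
```

play_rows(plan=[[0,-45,-19,0,0.31],[5,-85,-36,0,0.31],[20,-120,-50,0,0.31],[40,-137,-58,0,0.31],[55,-140,-59,0,0.31],[55,-140,-59,0,0.31],[55,-140,-59,0,0.31],[55,-140,-59,0,0.31]])

```text
time: 10.38
tool_pos: [0.6275, 0.3025, 0.1018]
tool_rot: [-0.001, 0.708, -0.0, -0.706]
contact_force: [0.2, -0.6, -1.6]
gripper_width: 0.354
```

```bash
python3 chk.py 627 304 84 -90
```

```text
t 10.43 tcp [627.5 302.6 101.7] phi -90.05 w 30.2mm F [-0.7  0.3 -1.4]
  to [627.0, 304.0, 84.0, -90.0] -> [17.7 -1.4  0.5] -0.001
bisc pts 133
 x [60.2 63.5 75.1] y [-9.7 13.9] z [-28.6  27. ]
  end 1 67 topx 60.3 botx 74.4
  end -1 66 topx 60.6 botx 75.1
```

play_rows(plan=[[6,0,0,0,0.31],[12,0,0,0,0.31],[16,0,0,0,0.31],[17.5,0,0,0,0.31],[17.5,0,0,0,0.31],[17.5,0,0,0,0.31]])

```text
time: 11.18
tool_pos: [0.627, 0.3032, 0.0833]
tool_rot: [-0.0, 0.707, 0.0, -0.707]
contact_force: [-1.7, -0.0, 3.6]
gripper_width: 0.356
```

play_rows(plan=[[-1,0,0,0,0.28],[-1,0,0,0,0.22],[-1,0,0,0,0.14],[-1,0,0,0,0.13],[-8,0,0,0,0.13],[-25,0,0,0,0.13],[-50,0,0,0,0.13],[-65,0,0,0,0.13]])

```text
time: 12.18
tool_pos: [0.628, 0.3034, 0.1511]
tool_rot: [-0.001, 0.708, 0.0, -0.706]
contact_force: [-0.0, -0.6, -0.9]
gripper_width: 0.435
```

Run:
```python
from h import *
from d import show
for n in('side','top'):
    f=grab(n); P=cloud(f)
    for X in blobs(P,.0175,.030,(.58,.665,.24,.345))+blobs(P,.022,.036,(.38,.50,-.295,-.05),100): print(n,rect(X),len(X),X.mean(0).round(4))
show((441.5,-170,120,-98))
```

```text
side (array([629. , 302.3]), array([57.7, 28.2]), -7.3) 140 [0.6273 0.2997 0.021 ]
side (array([ 442.5, -169.5]), array([57.8, 30.1]), -9.1) 567 [ 0.4424 -0.1723  0.0282]
side (array([ 438.3, -213.6]), array([58. , 23.3]), -6.1) 538 [ 0.4385 -0.2156  0.0281]
side (array([ 432.5, -258.2]), array([57.4, 27. ]), -0.3) 696 [ 0.4322 -0.2601  0.0284]
top (array([623.4, 302. ]), array([56.6, 23. ]), 1.0) 231 [0.6194 0.301  0.0227]
top (array([ 440.2, -170.3]), array([57.8, 27.9]), -8.6) 387 [ 0.44   -0.1693  0.0297]
top (array([ 436.3, -213.5]), array([57.7, 21.5]), -6.8) 311 [ 0.4363 -0.2129  0.0295]
top (array([ 429.9, -257.7]), array([56.8, 26.7]), -0.3) 371 [ 0.43   -0.2568  0.0296]
t 12.28 tcp [628.6 303.6 151.7] phi -90.01 w 36.7mm F [0.4 0.1 0.2]
  to (441.5, -170, 120, -98) -> [ 29.7 473.7 187.2] 0.14
```

play_rows(plan=[[0,25,10,0,0.14],[0,73,29,0,0.14],[0,123,49,0,0.14],[0,173,69,0,0.14],[0,223,89,0,0.14],[0,273,109,0,0.14],[0,323,128,0,0.14],[0,370,146,0,0.14]])

```text
time: 13.28
tool_pos: [0.4795, -0.0683, 0.1472]
tool_rot: [0.0, -0.707, 0.0, 0.707]
contact_force: [0.7, -0.2, -1.9]
gripper_width: 0.432
```

play_rows(plan=[[0,45,18,0.05,0.14],[10,80,32,0.1,0.14],[20,100,40,0.14,0.14],[30,104,41,0.14,0.14],[30,104,41,0.14,0.14],[30,104,41,0.14,0.14],[30,104,41,0.14,0.14]])

```text
time: 14.15
tool_pos: [0.4404, -0.1704, 0.1183]
tool_rot: [-0.049, 0.706, -0.049, -0.705]
contact_force: [-0.2, -0.3, -1.1]
gripper_width: 0.434
```

```bash
cat > tips.py <<'E'
from h import *
from d import show
import sys
f=grab('side'); v=list(map(float,sys.argv[1:])); show(*[v[i:i+4] for i in range(0,len(v),4)])
P=cloud(f);s=manip.state();q=(P-s['tool_pos'])@Rq(s['tool_rot'])*1000
X=q[(q[...,0]>53)&(q[...,0]<74)&(abs(q[...,1])<35)&(abs(q[...,2])<20)&(P[...,2]>.033)]
print('tips y',np.percentile(X[:,1],[2,98]).round(1),'near y',np.median(X[X[:,1]>0,1]).round(1),'far',np.median(X[X[:,1]<0,1]).round(1),'z',np.percentile(X[:,2],[2,98]).round(1),'low',np.percentile(X[:,0],98).round(1))
E
python3 tips.py 441.5 -170 90.5 -98
```

```text
t 14.20 tcp [ 440.3 -170.5  118.3] phi -97.96 w 36.7mm F [-0.2  0.2 -1.5]
  to [441.5, -170.0, 90.5, -98.0] -> [27.8 -0.7 -1.1] 0.001
tips y [-24.5  20.2] near y 18.4 far -22.6 z [-9.1  9.8] low 73.5
```

play_rows(plan=[[8,0.5,-1,0,0.14],[18,0.5,-1,0,0.14],[25,0.5,-1,0,0.14],[28,0.5,-1,0,0.14],[28,0.5,-1,0,0.14],[28,0.5,-1,0,0.16],[28,0.5,-1,0,0.18],[28,0.5,-1,0,0.18]])

```text
time: 15.2
tool_pos: [0.4408, -0.1717, 0.09]
tool_rot: [-0.049, 0.706, -0.05, -0.705]
contact_force: [0.0, 0.6, -1.2]
gripper_width: 0.41
```

play_rows(plan=[[0,0,0,0,0.2],[0,0,0,0,0.22],[0,0,0,0,0.22]])

```text
time: 15.58
tool_pos: [0.4407, -0.1716, 0.0898]
tool_rot: [-0.05, 0.705, -0.05, -0.705]
contact_force: [-0.3, 0.3, -1.1]
gripper_width: 0.389
```

play_rows(plan=[[0,0,0,0,0.24],[0,0,0,0,0.24]])

```text
time: 15.82
tool_pos: [0.4407, -0.1715, 0.0899]
tool_rot: [-0.05, 0.705, -0.049, -0.705]
contact_force: [-0.8, 0.2, -0.1]
gripper_width: 0.387
```

play_rows(plan=[[0,0,0,0,0.26],[0,0,0,0,0.26]])

```text
time: 16.08
tool_pos: [0.4408, -0.1716, 0.09]
tool_rot: [-0.05, 0.705, -0.05, -0.705]
contact_force: [-0.4, 0.8, 0.8]
gripper_width: 0.377
```

play_rows(plan=[[0,0,0,0,0.275],[0,0,0,0,0.275],[-4,0,0,0,0.275],[-12,0,0,0,0.275],[-20,0,0,0,0.275],[-25,0,0,0,0.275],[-25,0,0,0,0.275]])

```text
time: 16.95
tool_pos: [0.4411, -0.1718, 0.1155]
tool_rot: [-0.049, 0.706, -0.05, -0.705]
contact_force: [-0.1, -0.8, -0.9]
gripper_width: 0.374
```

```bash
python3 chk.py 603 -7 150 -112.5
```

```text
t 17.00 tcp [ 440.8 -171.7  115.1] phi -98.03 w 31.7mm F [-0.  -0.3 -0.4]
  to [603.0, -7.0, 150.0, -112.5] -> [ -34.9 -185.7 -137.6] 0.252
bisc pts 404
 x [58.7 61.1 72.5] y [-10.8  13.6] z [-30.6  25.4]
  end 1 172 topx 59.2 botx 73.0
  end -1 232 topx 58.8 botx 72.0
```

play_rows(plan=[[-18,-8,-6,0.02,0.275],[-25,-35,-26,0.06,0.275],[-25,-72,-53,0.1,0.275],[-25,-110,-81,0.15,0.275],[-25,-148,-110,0.2,0.275],[-20,-175,-130,0.24,0.275],[0,-185,-137,0.252,0.275],[12,-186,-138,0.252,0.275]])

```text
time: 18.0
tool_pos: [0.6028, -0.006, 0.101]
tool_rot: [0.137, -0.693, 0.137, 0.695]
contact_force: [-1.2, 0.9, -1.2]
gripper_width: 0.377
```

play_rows(plan=[[0,0,0,0,0.275],[0,0,0,0,0.275],[0,0,0,0,0.275],[0,0,0,0,0.275]])

```text
time: 18.5
tool_pos: [0.6036, -0.007, 0.1036]
tool_rot: [-0.138, 0.694, -0.138, -0.693]
contact_force: [-0.3, 0.3, -1.0]
gripper_width: 0.377
```

```bash
python3 chk.py 603 -7 83.3 -112.5
python3 - <<'E'
from h import *
P=cloud(load('side'))
for X in blobs(P,.0185,.028,(.58,.69,.02,.09)): print(rect(X))
E
```

```text
t 18.55 tcp [603.6  -7.  103.5] phi -112.49 w 31.5mm F [-0.4 -0.4 -0.4]
  to [603.0, -7.0, 83.3, -112.5] -> [20.2  0.3  0.5] 0.0
bisc pts 251
 x [59.3 62.  73.2] y [-11.1  14.2] z [-30.3  25. ]
  end 1 104 topx 60.0 botx 74.1
  end -1 147 topx 59.4 botx 72.9
(array([603.4,  56.4]), array([24.5,  6. ]), 80.5)
(array([639.7,  45.6]), array([32.4, 25.8]), -18.0)
```

play_rows(plan=[[6,0,0,0,0.275],[13,0,0,0,0.275],[18,0,0,0,0.275],[20,0,0,0,0.275],[20,0,0,0,0.275],[20,0,0,0,0.275]])

```text
time: 19.3
tool_pos: [0.6034, -0.0067, 0.0829]
tool_rot: [-0.138, 0.694, -0.138, -0.693]
contact_force: [-1.4, 1.0, 0.4]
gripper_width: 0.375
```

play_rows(plan=[[0.5,0,0,0,0.26],[0,0,0,0,0.2],[0,0,0,0,0.14],[0,0,0,0,0.13],[-8,0,0,0,0.13],[-25,0,0,0,0.13],[-50,0,0,0,0.13],[-65,0,0,0,0.13]])

```text
time: 20.3
tool_pos: [0.6045, -0.0069, 0.1509]
tool_rot: [-0.138, 0.695, -0.138, -0.692]
contact_force: [-0.5, -1.0, -0.4]
gripper_width: 0.438
```

Run:
```python
from h import *
from d import show
for n in('side','top'):
    f=grab(n); P=cloud(f)
    for X in blobs(P,.0175,.030,(.56,.66,-.06,.085))+blobs(P,.022,.036,(.38,.50,-.295,-.05),100): print(n,rect(X),len(X),X.mean(0).round(4))
show((437.3,-213.6,120,-97))
```

```text
side (array([627.4,  49.5]), array([57.4, 25.6]), -21.7) 181 [0.6316 0.0448 0.021 ]
side (array([606. ,  -7.1]), array([58.1, 32.1]), -25.6) 308 [ 0.6054 -0.0097  0.0214]
side (array([ 438.3, -213.9]), array([58. , 24.4]), -3.9) 536 [ 0.4383 -0.2155  0.0281]
side (array([ 432.3, -257.8]), array([57.6, 26.7]), 0.9) 688 [ 0.4322 -0.26    0.0284]
top (array([630.2,  44.4]), array([45.1, 22.1]), -8.2) 188 [0.6314 0.0456 0.0228]
top (array([613.8, -10.1]), array([27.6, 22.8]), 81.8) 130 [ 0.6132 -0.0105  0.0228]
top (array([ 436.4, -213.9]), array([58.2, 21.8]), -6.6) 309 [ 0.4363 -0.2129  0.0297]
top (array([ 430.1, -258. ]), array([57.2, 25.8]), 1.2) 372 [ 0.4301 -0.2568  0.0297]
t 20.40 tcp [605.1  -6.9 151.3] phi -112.47 w 37.2mm F [-0.2  0.2 -0.9]
  to (437.3, -213.6, 120, -97) -> [ 30.5 255.2  76.3] -0.27
```

play_rows(plan=[[0,20,6,-0.03,0.14],[0,60,18,-0.08,0.14],[0,105,31,-0.13,0.14],[0,150,45,-0.18,0.14],[5,195,58,-0.23,0.14],[15,235,70,-0.27,0.14],[28,253,76,-0.275,0.14],[31,255,76,-0.275,0.14]])

```text
time: 21.4
tool_pos: [0.4341, -0.2133, 0.1152]
tool_rot: [0.043, -0.705, 0.042, 0.707]
contact_force: [0.4, 1.7, -1.1]
gripper_width: 0.433
```

play_rows(plan=[[0,0,0,0,0.14],[0,0,0,0,0.14],[0,0,0,0,0.14]])

```text
time: 21.78
tool_pos: [0.4363, -0.2129, 0.1173]
tool_rot: [-0.041, 0.706, -0.041, -0.706]
contact_force: [-0.5, -0.4, -0.9]
gripper_width: 0.435
```

```bash
python3 tips.py 437.3 -213.7 90.5 -96.6
```

```text
t 21.82 tcp [ 436.2 -213.   117.2] phi -96.65 w 36.9mm F [-0.1 -0.4 -1.6]
  to [437.3, -213.7, 90.5, -96.6] -> [26.7  0.6 -1.1] -0.001
tips y [-24.   19.9] near y 18.4 far -22.8 z [-8.8 10.1] low 71.8
```

play_rows(plan=[[8,2,-1,0,0.14],[17,2,-1,0,0.14],[24,2,-1,0,0.14],[27,2,-1,0,0.14],[27,2,-1,0,0.14],[27,2,-1,0,0.18],[27,2,-1,0,0.22],[27,2,-1,0,0.22]])

```text
time: 22.82
tool_pos: [0.4365, -0.2155, 0.0901]
tool_rot: [-0.041, 0.706, -0.041, -0.706]
contact_force: [0.2, 0.5, 0.2]
gripper_width: 0.393
```

play_rows(plan=[[0,0,0,0,0.25],[0,0,0,0,0.27],[0,0,0,0,0.27]])

```text
time: 23.2
tool_pos: [0.4364, -0.2153, 0.0898]
tool_rot: [-0.041, 0.706, -0.041, -0.706]
contact_force: [0.2, 1.4, -1.4]
gripper_width: 0.368
```

play_rows(plan=[[0,0,0,0,0.29],[0,0,0,0,0.29]])

```text
time: 23.45
tool_pos: [0.4365, -0.2154, 0.0899]
tool_rot: [-0.041, 0.706, -0.041, -0.706]
contact_force: [0.2, 0.6, 0.0]
gripper_width: 0.361
```

play_rows(plan=[[0,0,0,0,0.31],[0,0,0,0,0.31]])

```text
time: 23.7
tool_pos: [0.4365, -0.2154, 0.09]
tool_rot: [-0.041, 0.706, -0.041, -0.706]
contact_force: [0.6, 0.9, 0.9]
gripper_width: 0.355
```

play_rows(plan=[[0,0,0,0,0.32],[0,0,0,0,0.32],[-4,0,0,0,0.32],[-12,0,0,0,0.32],[-20,0,0,0,0.32],[-25,0,0,0,0.32],[-25,0,0,0,0.32]])

```text
time: 24.58
tool_pos: [0.4368, -0.2157, 0.1156]
tool_rot: [-0.041, 0.706, -0.042, -0.705]
contact_force: [0.4, 0.6, -0.7]
gripper_width: 0.352
```

```bash
python3 chk.py 610 -223 100 -61
```

```text
t 24.62 tcp [ 436.5 -215.5  115.1] phi -96.72 w 29.8mm F [ 0.1  0.4 -0.8]
  to [610.0, -223.0, 100.0, -61.0] -> [  15.1  -12.8 -173.2] -0.623
bisc pts 379
 x [59.1 61.4 72.6] y [-9.7 10.4] z [-30.1  25.6]
  end 1 159 topx 59.3 botx 71.9
  end -1 220 topx 59.3 botx 73.2
```

play_rows(plan=[[-18,-1,-8,0,0.32],[-25,-2,-30,-0.08,0.32],[-25,-4,-60,-0.2,0.32],[-25,-7,-90,-0.32,0.32],[-25,-9,-120,-0.44,0.32],[-20,-11,-150,-0.55,0.32],[0,-13,-170,-0.623,0.32],[12,-13,-173,-0.623,0.32]])

```text
time: 25.62
tool_pos: [0.6109, -0.2225, 0.1025]
tool_rot: [-0.177, -0.685, -0.177, 0.685]
contact_force: [0.2, 0.3, -1.4]
gripper_width: 0.351
```

play_rows(plan=[[0,0,0,0,0.32],[0,0,0,0,0.32],[0,0,0,0,0.32],[0,0,0,0,0.32]])

```text
time: 26.12
tool_pos: [0.6098, -0.2229, 0.1036]
tool_rot: [0.177, 0.685, 0.177, -0.684]
contact_force: [-0.3, 0.3, -0.9]
gripper_width: 0.351
```

```bash
python3 chk.py 610 -223 83 -61
```

```text
t 26.18 tcp [ 609.7 -222.9  103.5] phi -61.04 w 30.2mm F [-0.4  0.2 -1.9]
  to [610.0, -223.0, 83.0, -61.0] -> [20.5  0.2 -0.2] -0.001
bisc pts 303
 x [59.5 61.9 72.4] y [-8.6 10.4] z [-27.9  27.7]
  end 1 198 topx 59.7 botx 72.3
  end -1 105 topx 59.6 botx 72.6
```

play_rows(plan=[[6,0,0,0,0.32],[13,0,0,0,0.32],[18,0,0,0,0.32],[20.5,0,0,0,0.32],[20.5,0,0,0,0.32],[20.5,0,0,0,0.32]])

```text
time: 26.92
tool_pos: [0.6099, -0.2228, 0.0828]
tool_rot: [0.177, 0.685, 0.177, -0.685]
contact_force: [-1.3, 0.9, 2.6]
gripper_width: 0.352
```

Contact (Fz rose about 3.5 N). Release and lift.

play_rows(plan=[[0,0,0,0,0.28],[-0.5,0,0,0,0.21],[-0.5,0,0,0,0.14],[-0.5,0,0,0,0.13],[-8,0,0,0,0.13],[-25,0,0,0,0.13],[-50,0,0,0,0.13],[-65,0,0,0,0.13]])

```text
time: 27.92
tool_pos: [0.6108, -0.2232, 0.1505]
tool_rot: [0.178, 0.686, 0.176, -0.684]
contact_force: [0.3, -0.6, -0.0]
gripper_width: 0.438
```

Run:
```python
from h import *
from d import show
for n in('side','top'):
    f=grab(n); P=cloud(f)
    for X in blobs(P,.0175,.030,(.57,.675,-.31,-.19))+blobs(P,.022,.036,(.38,.50,-.295,-.05),100): print(n,rect(X),len(X),X.mean(0).round(4))
show((431.2,-258,120,-89.5))
```

```text
side (array([ 661.9, -212.9]), array([37.6,  9.4]), -57.8) 99 [ 0.6634 -0.2169  0.0241]
side (array([ 611.2, -222. ]), array([58.6, 21.8]), 28.6) 442 [ 0.6099 -0.2239  0.0214]
side (array([ 639.1, -279.6]), array([58.6, 24.2]), 29.5) 586 [ 0.6379 -0.2812  0.0216]
side (array([ 432.6, -257.8]), array([57.8, 27.7]), -2.8) 691 [ 0.432  -0.26    0.0284]
top (array([ 626.1, -207.4]), array([25.8, 15.1]), -24.8) 66 [ 0.6253 -0.2087  0.0227]
t 28.02 tcp [ 611.4 -223.5  151. ] phi -61.02 w 37.1mm F [-0.2 -0.5  0.5]
  to (431.2, -258, 120, -89.5) -> [ 30.2 -57.3 174.4] 0.497
```

play_rows(plan=[[0,-6,18,0.05,0.14],[0,-18,52,0.15,0.14],[0,-30,90,0.27,0.14],[0,-42,128,0.39,0.14],[5,-52,158,0.48,0.14],[18,-57,173,0.504,0.14],[28,-57,174,0.504,0.14],[30,-57,174,0.504,0.14]])

```text
time: 29.02
tool_pos: [0.4297, -0.2566, 0.1161]
tool_rot: [-0.0, -0.707, -0.001, 0.708]
contact_force: [0.1, -0.6, -0.4]
gripper_width: 0.43
```

play_rows(plan=[[0,0,0,0,0.14],[0,0,0,0,0.14],[0,0,0,0,0.14]])

```text
time: 29.4
tool_pos: [0.4304, -0.2572, 0.1177]
tool_rot: [0.001, 0.707, 0.001, -0.707]
contact_force: [-0.1, 0.1, -0.5]
gripper_width: 0.435
```

```bash
python3 tips.py 431.2 -258 90.5 -89.7
```

```text
t 29.45 tcp [ 430.3 -257.2  117.7] phi -89.88 w 36.7mm F [ 0.6 -0.4 -1.4]
  to [431.2, -258.0, 90.5, -89.7] -> [27.2  0.8 -0.9] -0.003
tips y [-23.9  20.3] near y 18.6 far -22.2 z [-8.9 10.2] low 72.1
```

play_rows(plan=[[8,2,-1,0,0.14],[17,2,-1,0,0.14],[24,2,-1,0,0.14],[27.5,2,-1,0,0.14],[27.5,2,-1,0,0.14],[27.5,2,-1,0,0.16],[27.5,2,-1,0,0.19],[27.5,2,-1,0,0.19]])

```text
time: 30.45
tool_pos: [0.431, -0.2593, 0.0901]
tool_rot: [0.001, 0.707, 0.001, -0.707]
contact_force: [-0.2, 0.8, -0.3]
gripper_width: 0.4
```

play_rows(plan=[[0,0,0,0,0.22],[0,0,0,0,0.24],[0,0,0,0,0.24]])

```text
time: 30.82
tool_pos: [0.4309, -0.2591, 0.0898]
tool_rot: [0.001, 0.707, 0.001, -0.707]
contact_force: [-0.0, 0.2, -0.5]
gripper_width: 0.38
```

play_rows(plan=[[0,0,0,0,0.26],[0,0,0,0,0.26]])

```text
time: 31.08
tool_pos: [0.4309, -0.2591, 0.0899]
tool_rot: [0.001, 0.707, 0.001, -0.707]
contact_force: [0.1, 0.9, 0.5]
gripper_width: 0.377
```

play_rows(plan=[[0,0,0,0,0.275],[0,0,0,0,0.275]])

```text
time: 31.32
tool_pos: [0.431, -0.2592, 0.0899]
tool_rot: [0.001, 0.707, 0.001, -0.707]
contact_force: [0.8, 1.0, 0.2]
gripper_width: 0.37
```

play_rows(plan=[[0,0,0,0,0.29],[0,0,0,0,0.29],[-4,0,0,0,0.29],[-12,0,0,0,0.29],[-20,0,0,0,0.29],[-25,0,0,0,0.29],[-25,0,0,0,0.29]])

```text
time: 32.2
tool_pos: [0.4313, -0.2595, 0.1156]
tool_rot: [0.001, 0.707, 0.0, -0.707]
contact_force: [0.3, -0.2, -1.2]
gripper_width: 0.368
```

```bash
python3 chk.py 626 246 155 -90
```

```text
t 32.25 tcp [ 431.  -259.2  115.1] phi -89.89 w 31.1mm F [ 0.2 -1.  -1. ]
  to [626.0, 246.0, 155.0, -90.0] -> [ -40.  -504.8 -195.9] 0.002
bisc pts 479
 x [58.9 61.1 72.4] y [-10.2  12.7] z [-29.2  26.3]
  end 1 218 topx 59.4 botx 72.6
  end -1 261 topx 59.1 botx 72.0
```

play_rows(plan=[[-20,-10,-4,0,0.29],[-38,-45,-17,0,0.29],[-40,-88,-34,0,0.29],[-40,-133,-52,0,0.29],[-40,-178,-69,0,0.29],[-40,-223,-87,0,0.29],[-40,-268,-104,0,0.29],[-40,-313,-121,0,0.29]])

```text
time: 33.25
tool_pos: [0.5515, 0.0557, 0.1544]
tool_rot: [-0.001, -0.707, -0.001, 0.707]
contact_force: [0.2, -0.2, -0.4]
gripper_width: 0.365
```

play_rows(plan=[[0,-45,-18,0,0.29],[0,-90,-35,0,0.29],[0,-133,-52,0,0.29],[8,-168,-66,0,0.29],[25,-187,-74,0,0.29],[45,-192,-75,0,0.29],[53,-192,-75,0,0.29],[53,-192,-75,0,0.29]])

```text
time: 34.25
tool_pos: [0.625, 0.2451, 0.1003]
tool_rot: [-0.001, -0.706, -0.0, 0.708]
contact_force: [-0.3, -0.3, -1.8]
gripper_width: 0.364
```

play_rows(plan=[[0,0,0,0,0.29],[0,0,0,0,0.29],[0,0,0,0,0.29]])

```text
time: 34.62
tool_pos: [0.6264, 0.2461, 0.1026]
tool_rot: [0.0, 0.708, 0.001, -0.707]
contact_force: [0.0, 1.2, -1.5]
gripper_width: 0.367
```

```bash
python3 chk.py 626 246 83 -90
```

```text
t 34.67 tcp [626.3 246.1 102.4] phi -89.91 w 31.6mm F [ 0.4 -0.5 -1.2]
  to [626.0, 246.0, 83.0, -90.0] -> [19.4  0.1  0.3] 0.002
bisc pts 151
 x [59.4 62.4 72.6] y [-10.3  13.9] z [-28.8  26.9]
  end 1 72 topx 60.0 botx 72.8
  end -1 79 topx 59.3 botx 72.3
```

play_rows(plan=[[6,0,0,0,0.29],[12,0,0,0,0.29],[17,0,0,0,0.29],[19.5,0,0,0,0.29],[19.5,0,0,0,0.29],[19.5,0,0,0,0.29]])

```text
time: 35.42
tool_pos: [0.6261, 0.2463, 0.0827]
tool_rot: [0.001, 0.707, 0.001, -0.707]
contact_force: [-1.5, 0.8, 2.3]
gripper_width: 0.366
```

play_rows(plan=[[0,0,0,0,0.26],[-0.5,0,0,0,0.2],[-0.5,0,0,0,0.14],[-0.5,0,0,0,0.13],[-8,0,0,0,0.13],[-30,0,0,0,0.13],[-60,0,0,0,0.13],[-90,0,0,0,0.13]])

```text
time: 36.42
tool_pos: [0.6265, 0.2464, 0.1754]
tool_rot: [0.0, 0.708, 0.001, -0.706]
contact_force: [0.2, -0.2, -1.1]
gripper_width: 0.435
```

Run:
```python
from h import *
from d import show
for n in('side','top'):
    f=grab(n); P=cloud(f)
    for X in blobs(P,.0175,.030,(.57,.66,.22,.34)): print(n,rect(X),len(X),X.mean(0).round(4))
show((421,123.5,175,-86.2))
```

```text
side (array([628. , 302.4]), array([56.9, 26.2]), 2.3) 131 [0.6279 0.3003 0.021 ]
side (array([627.4, 245.7]), array([56.3, 30.8]), 3.4) 156 [0.6274 0.2434 0.0211]
top (array([624.5, 245.4]), array([57.1, 24.4]), 0.8) 283 [0.6217 0.2446 0.0222]
t 36.52 tcp [629.2 247.1 179.6] phi -89.89 w 37.3mm F [-0.4  0.5 -0.7]
  to (421, 123.5, 175, -86.2) -> [  2.  123.3 208.4] -0.064
```

play_rows(plan=[[0,10,18,0,0.14],[0,30,50,-0.02,0.14],[0,54,92,-0.04,0.14],[0,79,134,-0.064,0.14],[0,103,174,-0.064,0.14],[0,121,203,-0.064,0.14],[0,124,207,-0.064,0.14],[0,124,207,-0.064,0.14]])

```text
time: 37.52
tool_pos: [0.4195, 0.1219, 0.1725]
tool_rot: [0.023, 0.707, 0.023, -0.706]
contact_force: [0.1, -0.1, -0.4]
gripper_width: 0.43
```

play_rows(plan=[[15,0,0,0,0.14],[22,0,0,0,0.14],[22,0,0,0,0.14],[22,0,0,0,0.14],[22,0,0,0,0.14]])

```text
time: 38.15
tool_pos: [0.4195, 0.1219, 0.1507]
tool_rot: [0.023, 0.707, 0.023, -0.707]
contact_force: [0.8, 0.1, -1.2]
gripper_width: 0.424
```

Run:
```python
from h import *
from d import show
f=grab('side'); show((422.4,123,81,-86.2)); P=cloud(f)
b=lambda lo,hi,h:P[(P[...,2]>lo)&(P[...,2]<hi)&(abs(P[...,0]-.421)<h)&(abs(P[...,1]-.1235)<.05)]
for nm,lo,hi,h in(('pads',.085,.105,.03),('rim',.05,.0605,.03),('foot',.003,.0095,.045)):
    X=b(lo,hi,h); print(nm,rect(X),len(X))
a=cv2.resize(f['img'][130:310,180:310],None,fx=4,fy=3.3,interpolation=2); save(a,'caddy')
```

```text
t 38.20 tcp [419.5 121.9 150.7] phi -86.23 w 36.5mm F [-0.   0.6 -1. ]
  to (422.4, 123, 81, -86.2) -> [69.7 -0.9 -2.9] -0.001
pads (array([419.4, 122.8]), array([47.7, 19.9]), -86.8) 105
rim (array([421.9, 123.7]), array([79.4, 31.8]), -86.2) 137
foot (array([417.4, 124.1]), array([100.9,  70.3]), -86.0) 483
```

View pics/caddy.png

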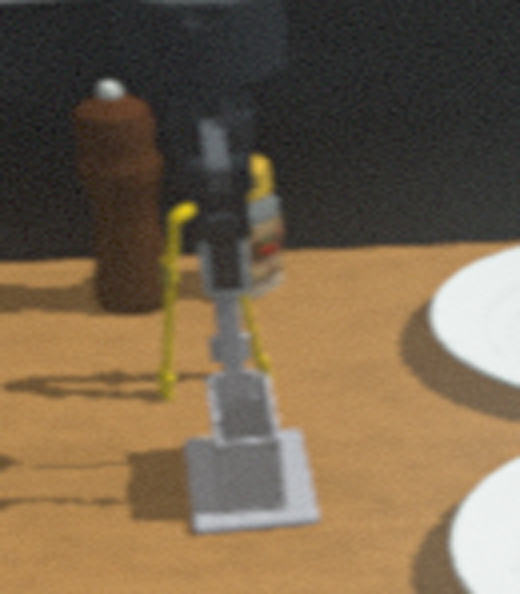

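play_rows(plan=[[3,-1,-2.5,0,0.14],[8,-1,-2.5,0,0.14],[14,-1,-2.5,0,0.14],[20,-1,-2.5,0,0.14],[26,-1,-2.5,0,0.14],[32,-1,-2.5,0,0.14],[36,-1,-2.5,0,0.14],[36,-1,-2.5,0,0.14]])

```text
time: 39.2
tool_pos: [0.4214, 0.123, 0.1139]
tool_rot: [-0.023, -0.706, -0.023, 0.707]
contact_force: [0.9, -0.9, -1.1]
gripper_width: 0.429
```

```bash
python3 d.py 422.2 123 81 -86.2
```

```text
t 39.20 tcp [421.4 123.  113.9] phi -86.23 w 36.5mm F [ 0.9 -0.9 -1.1]
  to [422.2, 123.0, 81.0, -86.2] -> [32.9  0.  -0.8] -0.001
```

In the pocket without contact; continue to just above the floor.

play_rows(plan=[[6,0,-0.5,0,0.14],[13,0,-0.5,0,0.14],[20,0,-0.5,0,0.14],[26,0,-0.5,0,0.14],[30,0,-0.5,0,0.14],[31,0,-0.5,0,0.14],[31,0,-0.5,0,0.14],[31,0,-0.5,0,0.14]])

```text
time: 40.2
tool_pos: [0.4224, 0.123, 0.0836]
tool_rot: [0.023, 0.707, 0.023, -0.707]
contact_force: [-0.6, -0.4, -1.0]
gripper_width: 0.432
```

play_rows(plan=[[1,0,0,0,0.14],[1.5,0,0,0,0.14],[1.5,0,0,0,0.14],[1.5,0,0,0,0.14]])

```text
time: 40.7
tool_pos: [0.4228, 0.1231, 0.0826]
tool_rot: [0.023, 0.707, 0.023, -0.706]
contact_force: [0.7, 0.6, 4.6]
gripper_width: 0.427
```

play_rows(plan=[[-0.5,0,0,0,0.1],[-0.5,0,0,0,0.06],[-0.5,0,0,0,0.02],[-0.5,0,0,0,-0.1],[-0.5,0,0,0,-0.25],[-0.5,0,0,0,-0.35],[-0.5,0,0,0,-0.35],[-0.5,0,0,0,-0.35]])

```text
time: 41.7
tool_pos: [0.4221, 0.123, 0.0822]
tool_rot: [-0.023, -0.707, -0.023, 0.707]
contact_force: [-0.8, 0.4, 0.3]
gripper_width: 0.671
```

play_rows(plan=[[-5,0,0,0,-0.35],[-15,0,0,0,-0.35],[-30,0,0,0,-0.35],[-60,0,0,0,-0.35],[-100,0,0,0,-0.35],[-130,0,0,0,-0.35],[-130,0,0,0,-0.35],[-130,0,0,0,-0.35]])

```text
time: 42.7
tool_pos: [0.4218, 0.123, 0.212]
tool_rot: [-0.023, -0.707, -0.023, 0.707]
contact_force: [0.1, 0.1, -1.0]
gripper_width: 0.674
```

Run:
```python
from h import *
from d import show
f=grab('side'); show(); P=cloud(f); save(f['img'],'end')
X=P[(P[...,2]>.065)&(P[...,2]<.16)&(abs(P[...,0]-.421)<.04)&(abs(P[...,1]-.1235)<.045)]
print('tongs',rect(X),len(X),X[:,2].max())
for X in blobs(P,.0175,.030,(.56,.66,-.06,.085))+blobs(P,.0175,.030,(.57,.65,-.31,-.19))+blobs(P,.0175,.030,(.57,.66,.22,.34)): print(rect(X),len(X),X[:,2].max().round(4))
for X in blobs(P,.065,.12,(.6,.76,-.35,.4),100): print(' cup',rect(X))
```

```text
t 42.75 tcp [421.5 122.9 211.2] phi -86.23 w 57.6mm F [ 0.3 -0.1 -0. ]
tongs (array([421.4, 124.7]), array([48.1, 17.8]), -86.3) 308 0.14683989472227515
(array([627.5,  49.4]), array([57.8, 26.8]), -21.5) 240 0.0242
(array([605.4,  -8.1]), array([58.3, 29.4]), -25.2) 313 0.0253
(array([ 610.5, -222.7]), array([58.2, 22.1]), 31.1) 440 0.0249
(array([ 633.7, -282.4]), array([46.9, 23.6]), 29.3) 431 0.0247
(array([627.8, 299.6]), array([56.3, 28.9]), -6.2) 132 0.0244
(array([626.8, 245.2]), array([57.3, 29.1]), 4.4) 161 0.0259
 cup (array([699.2, 277.8]), array([66.3, 64.8]), -9.2)
 cup (array([683.5,   4.3]), array([70.4, 59.3]), 73.7)
 cup (array([ 680.5, -205.8]), array([69.8, 59.6]), -75.1)
```

View pics/end.png

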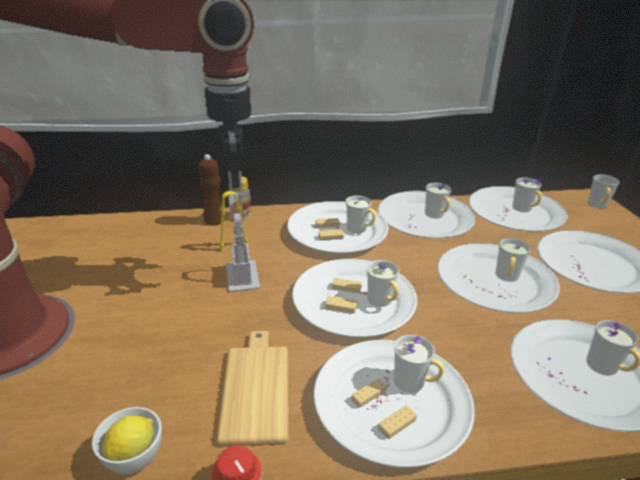

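All good: the tongs stand in the caddy, the board is empty, and each plate has two fingers.

```bash
python3 -c "
from plant import manip
print(manip.job_done())"
```

```text
the job is handed in; nothing more can be done
None
```

The four shortbread fingers are dealt, in the order empty plate c, then a, then b, then c again. All of it was done with the steel tongs, which now stand back upright in their caddy. I handed the job in at about 43 s; it reports no verdict.

- **Shortbread:** the last picture and depth data show the board empty and two fingers on each of the three plates. None lies on another, and their tops are at the height expected if they lie flat. All are within about 50 mm of their plate's centre.
- **Cups:** all three are upright and within about 3 mm of where they started, which is about how closely I can measure them.
- **Tongs:** the bow is at 147 mm, as expected for tongs standing on the pocket floor, and centred within about 1 mm of the caddy.
- **Gripper:** it is clear of everything, about 65 mm above the tongs.

The two cameras disagreed by about 2 mm in x throughout, so I averaged them or worked relative to one camera. The arm also lagged its commands by 2 to 3 mm until it settled. No check failed.

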